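Clear the rack off the mini-centrifuge, open it and take out the spun tube

TASK

The spin is over and the screw-capped tube has to come out of the mini-centrifuge, but somebody has left the orange tube rack standing on the lid. Lift the rack off without tipping it, set it down gently on the foam in the white tray with its two tubes still in it, and open the lid all the way so that it stays back. Then draw the screw-capped tube out of its slanted bore and lower it gently, upright and fully down, into a free well of that rack; leave the flat-capped balance tube in the rotor, the lid open, and everything else on the bench where it is.

Things in the scene. Friction and masses are not known exactly. Their poses are not given: they have to be found in the camera images.
- rack: Loose orange tube rack, solid, 112 (its x) x 56 (its y) x 55 mm high, about 0.22 kg, on the shut lid; origin: centre of its underside, z up. Grip it across the 56 mm. 2 x 4 square wells 18 mm wide, right through, at its x = -42, -14, 14, 42 and y = -14, 14 mm; (-42, 14) and (42, -14) are taken. A tube hangs by its cap on the rack's top, the tip of its foot 5 mm above the rack's underside.
- tube_a: Loose 5 ml tube with a low flat cap, in the rack: body 16 mm across, 50 mm long with a conical foot; cap 20 mm across and 5 mm high on top of it. Origin at the tip of its foot, z along the tube towards the cap.
- tube_b: Same as tube_a, in the rack's other taken well.
- tray: White tray fixed to the bench left or right of the centrifuge, 206 (its x) x 152 (its y) mm with a 6 mm lip; origin: centre of its underside, on the bench. It is filled by a flat, firm pile of white foam sheets, 194 x 140 mm, that stands above the lip: its top is anywhere from 8 to 34 mm above the bench, differs each time and is not in the state, so it must be felt for.
- centrifuge: Fixed mini-centrifuge: round ivory housing 176 mm across, its rim 80 mm high round an open bowl with a rotor, and a clear dome lid; shut, the lid's flat top is 156 mm across and 116 mm above the bench. Origin: centre of its underside. The lid's nose is at its front (its -x), the hinge at its back (+x). When open the lid stands about 270 mm high behind the bowl.
- rotor: Grey rotor, about 140 mm across, turning freely on the centrifuge's vertical axis; origin on that axis, 30 mm above the bench. Four sleeves 90 degrees apart, bored 18 mm wide at 30 degrees from vertical, feet outward; their mouths are 25 mm across outside, centred 32 mm from the axis, 85 mm above the bench. The sample's is at its +x, the balance tube's at its -x. Hub top 82 mm above the bench.
- lid (a joint): Lid angle in rad: 0 shut, 1.85 against its stop (leaning back past upright). Light and loose: left below about 1.3 rad it falls shut, past about 1.5 rad it falls back to the stop on its own.
- lid_grip (a point): Where to take the lid, on the lid: middle of the grey thumb nose at its front edge, an upright plate 12 mm thick (along the centrifuge's y), 26 mm high, 30 mm out from the edge. Shut, this point is 104 mm in front of the centrifuge's axis, 102 mm above the bench, 10 mm below the nose's top and 12 mm behind its front end. Pinched across its thickness it can pivot between the pads as the lid swings.
- lid_hinge (a point): Middle of the lid's hinge axis, 94 mm behind the centrifuge's axis, 82 mm above the bench; the axis is horizontal, along the centrifuge's y. Opening swings the nose up and back about it.
- sample: Tube to take out, loose, 12 g: body 16 mm across, 50 mm long, conical foot; white knurled screw cap 20 mm across, 12 mm high on top. Origin: tip of its foot, z along the tube to the cap. It starts in the rotor bore at the rotor's +x, on the hinge half, leaning 30 degrees with its cap towards the rotor's axis; the cap rests on the bore's mouth, so only the cap stands out. 1 mm loose all round.
- sample_cap (a point): Centre of the sample's screw cap, on the tube's axis 56 mm above its foot.
- balance: Balance tube, loose, like tube_a (low flat cap), in the bore across from the sample; stays in the rotor. Origin at the tip of its foot.
- balance_collar (a point): Point on the balance tube's axis at the underside of its cap.
- balance_bore (a point): Centre of the mouth of the bore that holds the balance tube, on the rotor.
- bottle: Amber reagent bottle 58 mm across and 115 mm high standing behind on the left; origin at the centre of its underside. Not to be disturbed.
- trough: Clear reagent trough 118 x 56 x 30 mm standing behind on the right; origin at the centre of its underside. Not to be disturbed.
- pipette: Pipette lying on the bench in front on the left, 215 mm long; origin under its middle. Not to be disturbed.
- marker: Marker pen lying on the bench in front on the right, 130 mm long; origin under its middle. Not to be disturbed.
- tip_box: Pipette tip box, fixed, 126 (its x) x 90 (its y) x 79 mm high, on the side of the centrifuge away from the tray; origin at the centre of its underside.
Things that resemble listed ones, but are neither listed nor needed, are in the scene too. Leave any red or yellow look-alike of the centrifuge alone.

How it is judged (in metres and radians):
On the way, in this order (a step that is already met when the one before it is completed fails the run):
1. The rack is lowered upright onto the foam in the tray while still in the gripper (contact force between rack and tray above 0.3 N and angle between rack's own z axis and vertical below 0.1 rad and contact force between the fingers and rack above 0.5 N and x of rack in the frame of tray between -0.06 and 0.06 m and y of rack in the frame of tray between -0.055 and 0.055 m).
2. The lid is fully open and the rack stands on the foam (value of joint lid above 1.65 rad and height (world z) of rack below 0.04 m), for 0.2 s.
3. The screw-capped tube is lowered upright into a well of the rack while still in the gripper (z of sample in the frame of rack below 0.02 m and angle between sample's own z axis and vertical below 0.2 rad and contact force between the fingers and sample above 0.3 N and x of sample in the frame of rack between -0.055 and 0.055 m and y of sample in the frame of rack between -0.027 and 0.027 m).
At the end, for the whole second after the job is handed in: The screw-capped tube rests in a well of the rack, upright (0.12 rad) and down to within 4 mm; the rack stands flat on the foam, its centre within 60 x 55 mm of the tray's, its own tubes within 7 mm of seated; the balance tube is within 10 mm of seated in its bore; the lid is open past 1.65 rad (all of step 2 and z of sample in the frame of rack below 0.009 m and angle between sample's own z axis and vertical below 0.12 rad and x of sample in the frame of rack between -0.055 and 0.055 m and y of sample in the frame of rack between -0.027 and 0.027 m and linear speed of sample below 0.02 m/s and angle between rack's own z axis and vertical below 0.05 rad and x of rack in the frame of tray between -0.06 and 0.06 m and y of rack in the frame of tray between -0.055 and 0.055 m and distance between each of tube_a, tube_b and rack below 0.055 m and z of each of tube_a, tube_b in the frame of rack below 0.012 m and distance between balance_collar and balance_bore below 0.01 m); the robot touches nothing.
It fails at once if the rack is tipped by more than 0.5 rad (angle between rack's own z axis and vertical above 0.5 rad).
It fails at once if the rack is pressed onto the tray's foam with more than 75 N (contact force between rack and tray above 75 N).
It fails at once if the sample tube is pressed onto the rack with more than 60 N (contact force between sample and rack above 60 N).
It fails at once if the balance tube is pulled out of its bore by more than 20 mm (distance between balance_collar and balance_bore above 0.02 m).
It fails at once if the bottle, trough, pipette or marker is pushed by more than 30 mm (distance of any of bottle, trough, pipette, marker from where it was at the start of the episode above 0.03 m).
It also fails if it takes over 72 s, if anything falls off the work surface, if the arm or the gripper's body presses on something with over 40 N, if the wrist force passes 120 N, or if a joint passes its speed limit or range.

ROBOT

A 6-joint arm with a two-finger parallel gripper is mounted at the origin on the work surface. World frame = base frame: x ahead of the robot, y to its left, z up, the work surface at z = 0. Lengths are in mm, angles in rad, forces in N, time in s.
With the tool pointing down it reaches from about 400 to 925 mm from the base axis. Payload 12.5 kg.
Tool frame: the origin (TCP) lies at the very end of the fingers, on their centre line; the grasp point (between the pads) lies behind it (env.grip_depth is the z of the grasp point in the tool frame, in mm); z points along the fingers, y is the line along which they close (so a half turn about z gives the same grasp; the last joint's range is limited). The gripper opens to 95 mm and grips with 3 to 60 N. Pads are 20 mm wide; open, the fingers measure 119 mm over their backs; the gripper's body (75 mm by 180 mm) begins 59 mm behind the grasp point.
Start: joints at [-1.285, 0.491, 1.559, -0, 1.092, -0.106], TCP at [238.682, -577.649, 214.661] pointing down, gripper open.
Joint ranges: [-3.1, 3.1], [-0.84, 2.19], [0.05, 2.79], [-1.13, 4.28], [0.06, 2.93], [-2.69, 2.69]. Speed limits (rad/s): [2.22, 2.22, 2.79, 3.14, 3.14, 3.14].

INTERFACE

Orientations are given as [roll, pitch, yaw] about the fixed x, y, z axes, in that order (R = Rz(yaw) Ry(pitch) Rx(roll)).
In Python, from cell import env, optics gives the robot as it stands.
- The arm moves only by the tool step_arm, never from a script. Its argument "moves" is a list of rows, each an object of numbers: "tx", "ty", "tz": the shift along the tool's x, y, z in mm; "roll": the turn about the tool's z in rad. In form: [{"tx": .., "ty": .., "tz": .., "roll": ..}, ...]. A call has 1 to 12 rows; each row is the pose to reach, as a shift and turn from the pose commanded when the call began, along the tool's axes at that moment; what a row does not reach only later rows make up. A row lasts 1/12 s, in which the tool goes at most 41.7 mm and 7.16 degrees, less where a joint would pass 70% of its speed; a pose out of reach is approached as far as the arm can. A call with a gripper value outside its range is refused whole. "grip" is the finger opening in mm, from 0 to 95.1, set as the call begins (left out, the last holds). The fingers move at their own pace and stop on an object; the grip force is fixed at half the most. Time passes only in rows, so rows that repeat a pose let the fingers close. It gives the time, the measured TCP pose, the force, the opening and the grip force at its end, in the units of the state.
- env.state(): the state, without advancing time (a new reading comes with each control period).
- optics.read_camera(name): name is "scene" or "top" or "wrist"; returns a dict with "pixels" (420x560x3 uint8, blue, green, red), "mtx" (3x3 intrinsics, pixels), "dist" ([k1, k2, p1, p2, k3] as OpenCV has them; the pictures are not rectified), "view" (4x4, takes a point from world to camera coordinates). Camera axes: x right, y down, z forward; pixel columns grow to the right and rows downward; lengths in mm; the calibration is good to about 2 mm. A picture is of the moment at which its call begins. There is no depth.
- env.job_done(): hands the job in; it is judged then, once.
The state is a dict: "t": time; "joints": joint angles; "qvel": joint speeds; "tau": joint torques, N m; "eef_pos": TCP position; "tcp_rot": TCP orientation; "ft_force": force on the tool from outside, world axes, zero at the start; "moment": the same for the moment, N m; "opening": opening from 0.0 (shut) to 1.0 (fully open); "grip_force": force on a finger pad.
Only numpy, scipy, OpenCV 4.12 (cv2) and the standard library are available. Lean on these libraries where they do the work, as an engineer would, in place of code of your own. Each camera call takes 0.05 s, during which the arm holds its last target. There are 200 camera calls.

## Working session

There is one attempt and no reset: what is moved stays moved. The work goes in short steps, Python scripts to look and compute and a tool call to move; the robot and the scene stay as the last step left them, time stands still between calls to the robot, and variables do not carry over. Pictures are saved under pics/ and viewed, at most 10 in all, crops included, and the job is handed in when it is done.

Besides the shell and the picture viewer there is one more tool, called after "Request:" as name([rows], argument=value, ...), one row to a line, values as JSON. step_arm: Moves the arm, as the interface text tells. Its arguments: {"type":"object","properties":{"moves":{"type":"array"},"grip":{"type":"number"}},"required":["moves"]}

```bash
ls; mkdir -p pics; python3 - <<'E'
from cell import env, optics
import cv2,numpy as np
print(env.state(), env.grip_depth)
a=[]
for n in("scene","top"):
    d=optics.read_camera(n); cv2.imwrite(f"pics/{n}0.png",d["pixels"]); print(n,d["mtx"],d["dist"],d["view"])
E
```

```text
pics
{'t': 0.0, 'joints': array([-1.28460070e+00,  4.91585406e-01,  1.55942739e+00,  1.04525077e-05,
        1.09169919e+00, -1.05580809e-01]), 'qvel': array([-0.00061933, -0.00111863, -0.00023786,  0.00029103, -0.00032511,
       -0.00021553]), 'tau': array([ 3.59535778e-03, -6.12636924e+01, -2.58173239e+01,  6.93198829e-02,
        4.83769155e-02, -1.42787821e-04]), 'eef_pos': array([ 238.61281305, -577.40696224,  214.05328708]), 'tcp_rot': array([-3.14048054e+00, -1.27178694e-04,  3.91771542e-01]), 'ft_force': array([ 0.82531497,  0.31354915, -0.07272862]), 'moment': array([-0.01317767,  0.04707744, -0.04704941]), 'grip_force': 0.0, 'opening': 1.0013010052406515} -18.8
scene [[401.346841     0.         278.55827673]
 [  0.         401.346841   211.12233019]
 [  0.           0.           1.        ]] [-0.02596344  0.          0.          0.          0.        ] [[ 6.51716008e-01  7.58460773e-01 -1.87119859e-03 -2.70170291e+02]
 [ 5.96181262e-01 -5.13797484e-01 -6.16911702e-01 -2.16060520e+02]
 [-4.68864743e-01  4.00935658e-01 -7.87030146e-01  1.27985113e+03]
 [ 0.00000000e+00  0.00000000e+00  0.00000000e+00  1.00000000e+00]]
top [[387.22397437   0.         282.52287836]
 [  0.         387.22397437 211.35166657]
 [  0.           0.           1.        ]] [0.02388231 0.         0.         0.         0.        ] [[ 1.34807140e-02 -9.99883601e-01 -7.14527026e-03 -2.36149893e+01]
 [-9.94210967e-01 -1.26417498e-02 -1.06699295e-01  4.69379229e+02]
 [ 1.06596547e-01  8.54228873e-03 -9.94265661e-01  1.21592548e+03]
 [ 0.00000000e+00  0.00000000e+00  0.00000000e+00  1.00000000e+00]]
```

View pics/scene0.png

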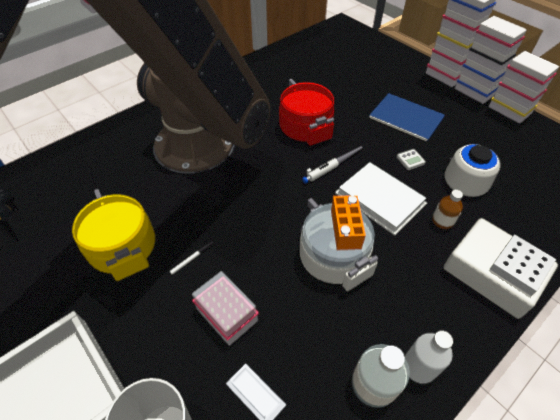

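View pics/top0.png

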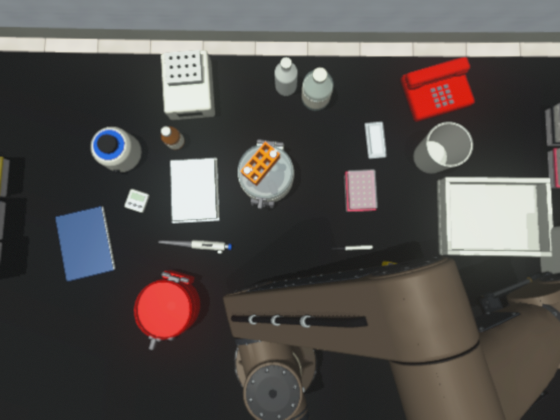

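The scene view shows the centrifuge at (338,240) with the rack on it at (348,222). In the top view the rack is at (262,163), the tray at (194,190), the tip box at (361,190), and the nose points towards the robot at (262,203). The hinge is behind at (268,145).

```bash
cat > h.py <<'E'
import cv2,numpy as np
from cell import env,optics
def ray(d,p):
    u=cv2.undistortPoints(np.array(p,float).reshape(-1,1,2),d["mtx"],np.array(d["dist"])).reshape(-1,2)
    R=d["view"][:3,:3];t=d["view"][:3,3]
    v=np.c_[u,np.ones(len(u))]@R
    return -R.T@t, v/np.linalg.norm(v,axis=1)[:,None]
def plane(d,p,z):
    c,v=ray(d,p); return c+v*((z-c[2])/v[:,2])[:,None]
def tri(obs):
    A=np.zeros((3,3));b=np.zeros(3);L=[]
    for d,p in obs:
        c,v=ray(d,[p]);M=np.eye(3)-np.outer(v[0],v[0]);A+=M;b+=M@c;L.append((M,c))
    x=np.linalg.solve(A,b);return x,[round(float(np.linalg.norm(M@(x-c))),1) for M,c in L]
def proj(d,P):
    R=d["view"][:3,:3];return cv2.projectPoints(np.array(P,float).reshape(-1,1,3),cv2.Rodrigues(R)[0],d["view"][:3,3],d["mtx"],np.array(d["dist"]))[0].reshape(-1,2)
def mask(img,lo,hi):
    return cv2.inRange(cv2.cvtColor(img,cv2.COLOR_BGR2HSV),np.array(lo),np.array(hi))
def blob(m):
    c=max(cv2.findContours(m,cv2.RETR_EXTERNAL,cv2.CHAIN_APPROX_NONE)[0],key=cv2.contourArea);return c
from scipy.spatial.transform import Rotation
def pose():
    s=env.state();return s["eef_pos"],Rotation.from_euler('xyz',s["tcp_rot"]).as_matrix()
def rows(target,yaw=None):
    "shift to target TCP in tool axes, roll"
    p,R=pose();print("shift",(R.T@(np.array(target)-p)).round(1),"yaw now",env.state()["tcp_rot"].round(3))
    if yaw is not None:
        R2=Rotation.from_euler('xyz',[np.pi,0,yaw]).as_matrix();print("roll",Rotation.from_matrix(R.T@R2).as_rotvec().round(3))
E
python3 - <<'E'
from h import *
a=[]
for n in("scene","top"):
    d=optics.read_camera(n);im=d["pixels"]
    m=mask(im,(5,150,90),(18,255,255))
    if n=="top": m[:,400:]=0;m[:, :200]=0
    else: m[:,:310]=0;m[:190]=0;m[:,380:]=0;m[270:]=0
    c=blob(m);r=cv2.minAreaRect(c);b=cv2.boxPoints(r);print(n,r)
    if n=="top":
        for z in(171,116):
            P=plane(d,b,z);print(z,P.round(0).tolist(),P.mean(0))
        for nm,p,z in[("tray",[[171,160],[216,158],[218,221],[173,223]],20),("nose",[[262,203]],102),("cent",[[266,173]],100),("hinge",[[269,145]],82)]:
            P=plane(d,p,z);print(nm,P.round(0).tolist(),P.mean(0))
        w=mask(im,(0,0,150),(180,50,255));w[:,:160]=0;w[:,225:]=0;w[:150]=0;w[228:]=0
        r=cv2.minAreaRect(blob(w));b=cv2.boxPoints(r);P=plane(d,b,15);print("tray",r,P.round(0).tolist(),P.mean(0))
    x,y=(int(r[0][0]),int(r[0][1])) if n=="scene" else (255,170)
    a.append(cv2.resize(im[y-50:y+70,x-66:x+66][:120],(440,400),interpolation=cv2.INTER_CUBIC))
cv2.imwrite("pics/z.png",cv2.resize(np.hstack(a),(800,364)))
E
```

```text
scene ((347.8299560546875, 221.3100128173828), (56.28570556640625, 29.557065963745117), 81.8698959350586)
top ((260.2061462402344, 162.96389770507812), (20.61507797241211, 38.91436767578125), 39.47246170043945)
171 [[567.0, 105.0, 171.0], [656.0, 36.0, 171.0], [618.0, -11.0, 171.0], [530.0, 58.0, 171.0]] [592.74015816  46.97391226 171.        ]
116 [[579.0, 111.0, 116.0], [672.0, 39.0, 116.0], [632.0, -10.0, 116.0], [540.0, 63.0, 116.0]] [605.65123601  50.76771736 116.        ]
tray [[634.0, 349.0, 20.0], [643.0, 202.0, 20.0], [436.0, 189.0, 20.0], [428.0, 333.0, 20.0]] [535.32383387 268.41804226  20.        ]
nose [[486.0, 44.0, 102.0]] [485.91322841  44.04117937 102.        ]
cent [[578.0, 34.0, 100.0]] [578.31333989  33.74037898 100.        ]
hinge [[671.0, 27.0, 82.0]] [670.6925981  26.9338069  82.       ]
tray ((193.7755126953125, 189.99050903320312), (63.16935348510742, 46.55854034423828), 88.02507019042969) [[638.0, 356.0, 15.0], [645.0, 203.0, 15.0], [438.0, 190.0, 15.0], [431.0, 339.0, 15.0]] [537.76923351 272.03250934  15.        ]
```

View pics/z.png

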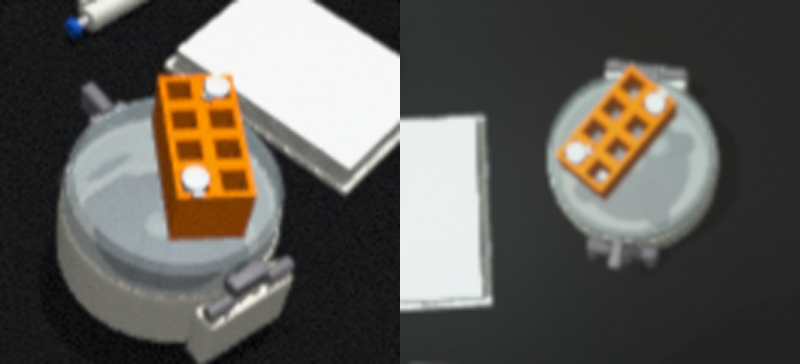

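The crops show the rack standing obliquely on the lid, its two tube caps white, at (655,103) and (577,152) in the right-hand crop. The nose is at (613,250), and the foam is level with the tray or above it.

```bash
python3 - <<'E'
from h import *
rows([560,20,330],-0.66)
E
```

```text
shift [ 525.2 -429.6 -115.4] yaw now [-3.141 -0.     0.392]
roll [-1.000e-03  0.000e+00  1.052e+00]
```

Request:
step_arm([
  {"tx":0,"ty":0,"tz":-40},
  {"tx":40,"ty":-30,"tz":-80,"roll":0.1},
  {"tx":525,"ty":-430,"tz":-115,"roll":1.05},
  {"tx":525,"ty":-430,"tz":-115,"roll":1.05},
  {"tx":525,"ty":-430,"tz":-115,"roll":1.05},
  {"tx":525,"ty":-430,"tz":-115,"roll":1.05},
  {"tx":525,"ty":-430,"tz":-115,"roll":1.05},
  {"tx":525,"ty":-430,"tz":-115,"roll":1.05},
  {"tx":525,"ty":-430,"tz":-115,"roll":1.05},
  {"tx":525,"ty":-430,"tz":-115,"roll":1.05},
  {"tx":525,"ty":-430,"tz":-115,"roll":1.05},
  {"tx":525,"ty":-430,"tz":-115,"roll":1.05},
])

```text
validation failed for argument at $.mo...
```

```bash
python3 - <<'E'
from h import *
rows([560,20,330],-0.66);print(env.state()["t"],env.state()["eef_pos"])
E
```

```text
shift [ 525.2 -429.6 -115.4] yaw now [-3.141 -0.     0.392]
roll [-1.000e-03  0.000e+00  1.052e+00]
0.2 [ 238.65356341 -577.51222644  214.29116893]
```

Request:
step_arm([
  {"tx":0,"ty":0,"tz":-40,"roll":0},
  {"tx":40,"ty":-30,"tz":-80,"roll":0.1},
  {"tx":525,"ty":-430,"tz":-115,"roll":1.05},
  {"tx":525,"ty":-430,"tz":-115,"roll":1.05},
  {"tx":525,"ty":-430,"tz":-115,"roll":1.05},
  {"tx":525,"ty":-430,"tz":-115,"roll":1.05},
  {"tx":525,"ty":-430,"tz":-115,"roll":1.05},
  {"tx":525,"ty":-430,"tz":-115,"roll":1.05},
  {"tx":525,"ty":-430,"tz":-115,"roll":1.05},
  {"tx":525,"ty":-430,"tz":-115,"roll":1.05},
  {"tx":525,"ty":-430,"tz":-115,"roll":1.05},
  {"tx":525,"ty":-430,"tz":-115,"roll":1.05},
])

```text
t: 1.2
eef_pos: [443.9, -196.3, 311.2]
tcp_rot: [3.142, -0.0, -0.66]
ft_force: [0.3, 0.1, -0.0]
opening: 1.001
grip_force: 0.0
```

```bash
python3 - <<'E'
from h import *
rows([560,20,330],-0.66);print(env.state()["t"],env.state()["eef_pos"])
E
```

```text
shift [ -40.9 -242.   -18.9] yaw now [ 3.142 -0.    -0.66 ]
roll [ 0. -0.  0.]
1.2 [ 443.92921953 -196.29047651  311.15813925]
```

Request:
step_arm([
  {"tx":-40,"ty":-240,"tz":-19,"roll":0},
  {"tx":-40,"ty":-240,"tz":-19,"roll":0},
  {"tx":-40,"ty":-240,"tz":-19,"roll":0},
  {"tx":-40,"ty":-240,"tz":-19,"roll":0},
  {"tx":-40,"ty":-240,"tz":-19,"roll":0},
  {"tx":-40,"ty":-240,"tz":-19,"roll":0},
  {"tx":-40,"ty":-240,"tz":-19,"roll":0},
  {"tx":-40,"ty":-240,"tz":-19,"roll":0},
])

```text
t: 1.87
eef_pos: [558.9, 17.7, 329.4]
tcp_rot: [3.141, 0.0, -0.655]
ft_force: [-0.8, -0.6, -0.3]
opening: 0.995
grip_force: 0.0
```

```bash
python3 - <<'E'
from h import *
import pickle
D={n:optics.read_camera(n) for n in("wrist","top","scene")}
pickle.dump(D,open("v1.pkl","wb"))
print(env.state()["eef_pos"],D["wrist"]["mtx"],D["wrist"]["view"].round(3))
cv2.imwrite("pics/w1.png",D["wrist"]["pixels"])
E
```

```text
[558.24482389  15.3667634  329.75690882] [[302.25176652   0.         279.07839463]
 [  0.         302.25176652 216.21309558]
 [  0.           0.           1.        ]] [[-6.10000e-01 -7.93000e-01  0.00000e+00  3.54968e+02]
 [-7.61000e-01  5.85000e-01  2.80000e-01  3.50086e+02]
 [-2.22000e-01  1.71000e-01 -9.60000e-01  6.23672e+02]
 [ 0.00000e+00  0.00000e+00  0.00000e+00  1.00000e+00]]
```

View pics/w1.png

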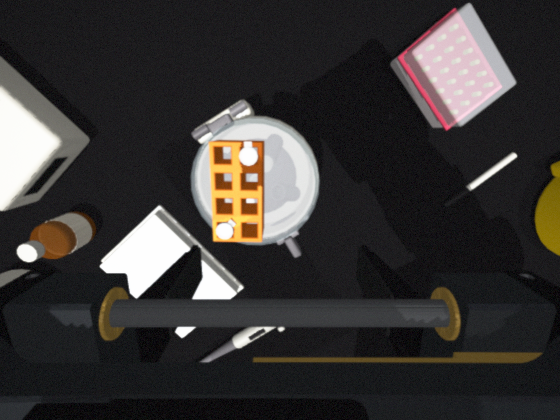

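The wrist view shows the rack top from (210,141) to (264,242), with caps at (248,156) and (225,230). The nose is at (290,245) and the hinge at (222,122). All wells are visible.

```bash
cat >> h.py <<'E'
def near(im,p,r=9,v=200,s=70):
    m=mask(im,(0,0,v),(180,s,255));k=np.zeros_like(m);cv2.circle(k,tuple(int(x) for x in p),r,255,-1);m&=k
    M=cv2.moments(m,True);return (M["m10"]/M["m00"],M["m01"]/M["m00"])
E
python3 - <<'E'
from h import *
import pickle
D=pickle.load(open("v1.pkl","rb"))
for g in ({"wrist":(248,156),"top":(273,154),"scene":(345,230)},{"wrist":(225,230),"top":(247,170),"scene":(352,200)}):
    q={n:near(D[n]["pixels"],p,10 if n=="wrist" else 6) for n,p in g.items()}
    print({n:np.round(v,1).tolist() for n,v in q.items()})
    for s in(("wrist","scene"),("wrist","top"),("wrist","top","scene")): 
        x,e=tri([(D[n],q[n]) for n in s]);print(s,x.round(1),e)
d=D["wrist"];m=mask(d["pixels"],(5,150,90),(18,255,255));m[:, :190]=0;m[:,280:]=0;m[260:]=0
m2=mask(d["pixels"],(5,150,200),(18,255,255));m2[:, :190]=0;m2[:,280:]=0;m2[260:]=0
for mm in(m,m2):
    r=cv2.minAreaRect(blob(mm));b=cv2.boxPoints(r);P=plane(d,b,171);print(r,P.round(1).tolist(),P.mean(0),np.linalg.norm(np.diff(P,axis=0),axis=1))
for n,p,z in(("nose",(290,245),112),("nosebase",(281,236),112),("hinge",(222,122),82),("tray",(160,207),20),("tray2",(241,289),20)): print(n,plane(d,[p],z)[0].round(1))
E
```

```text
Traceback (most recent call last):
  File "h.py", line 31, in near
    M=cv2.moments(m,True);return (M["m10"]/M["m00"],M["m01"]/M["m00"])
                                  ~~~~~~~~^~~~~~~~~
ZeroDivisionError: float division by zero
```

```bash
python3 - <<'E'
from h import *
import pickle
D=pickle.load(open("v1.pkl","rb"))
for n in("top","scene"): D[n]["pixels"]=cv2.imread(f"pics/{n}0.png")
pickle.dump(D,open("v1.pkl","wb"))
for g in ({"wrist":(248,156),"top":(273,154),"scene":(345,230)},{"wrist":(225,230),"top":(247,170),"scene":(352,200)}):
    q={n:near(D[n]["pixels"],p,10 if n=="wrist" else 6,v=190) for n,p in g.items()}
    print({n:np.round(v,1).tolist() for n,v in q.items()})
    for s in(("wrist","scene"),("wrist","top"),("wrist","top","scene")): 
        x,e=tri([(D[n],q[n]) for n in s]);print(s,x.round(1),e)
d=D["wrist"];m=mask(d["pixels"],(5,150,90),(18,255,255));m[:, :190]=0;m[:,280:]=0;m[260:]=0
m2=mask(d["pixels"],(5,150,200),(18,255,255));m2[:, :190]=0;m2[:,280:]=0;m2[260:]=0
for mm in(m,m2):
    r=cv2.minAreaRect(blob(mm));b=cv2.boxPoints(r);P=plane(d,b,171);print(r,P.round(1).tolist(),P.mean(0),np.linalg.norm(np.diff(P,axis=0),axis=1))
for n,p,z in(("nose",(290,245),112),("nosebase",(281,236),112),("hinge",(222,122),82),("tray",(160,207),20),("tray2",(241,289),20)): print(n,plane(d,[p],z)[0].round(1))
E
```

```text
{'wrist': [248.1, 155.7], 'top': [273.5, 152.9], 'scene': [345.2, 229.9]}
('wrist', 'scene') [618.9  13.5 171.4] [0.1, 0.1]
('wrist', 'top') [618.6  10.1 187.7] [1.3, 1.3]
('wrist', 'top', 'scene') [620.2  10.9 176.5] [2.3, 1.8, 0.7]
{'wrist': [224.7, 230.0], 'top': [246.8, 169.5], 'scene': [352.3, 198.4]}
('wrist', 'scene') [571.   86.2 176.5] [0.1, 0.1]
('wrist', 'top') [571.3  84.5 180. ] [0.5, 0.5]
('wrist', 'top', 'scene') [571.5  84.9 178.4] [0.7, 0.6, 0.3]
((250.5, 190.5), (99.0, 23.0), 90.0) [[636.7, 11.6, 171.0], [621.8, -7.7, 171.0], [534.4, 61.8, 171.0], [550.7, 83.0, 171.0]] [585.88960768  37.16587575 171.        ] [ 24.3350279  111.73177685  26.7263415 ]
((222.5, 181.0), (18.0, 19.0), 90.0) [[628.7, 55.0, 171.0], [616.1, 38.6, 171.0], [600.9, 51.4, 171.0], [613.7, 68.1, 171.0]] [614.83284736  53.24331812 171.        ] [20.67214868 19.92755722 21.02448394]
nose [489.5  52.3 112. ]
nosebase [507.5  54.1 112. ]
hinge [673.2  25.   82. ]
tray [641.7 200.5  20. ]
tray2 [444.5 191.4  20. ]
```

```bash
python3 - <<'E'
from h import *
import pickle
D=pickle.load(open("v1.pkl","rb"));d=D["wrist"]
m=mask(d["pixels"],(5,150,140),(26,255,255));m[:, :190]=0;m[:,280:]=0;m[260:]=0
m=cv2.morphologyEx(m,cv2.MORPH_CLOSE,np.ones((7,7)))
r=cv2.minAreaRect(blob(m));b=cv2.boxPoints(r);P=plane(d,b,171);print(r,P.round(1).tolist(),P.mean(0),np.linalg.norm(np.diff(P,axis=0),axis=1))
e=P[1]-P[0];print(np.arctan2(*(P[2]-P[1])[1::-1]),np.arctan2(e[1],e[0]))
rows([594,49,250],-0.667)
print(-d["view"][:3,:3].T@d["view"][:3,3])
# centrifuge ivory/clear circle in original top view for axis, tray in wrist
E
```

```text
((236.0, 191.0), (100.0, 52.0), 90.0) [[655.3, 35.9, 171.0], [621.8, -7.7, 171.0], [533.4, 62.6, 171.0], [570.3, 110.5, 171.0]] [595.22042444  50.3130826  171.        ] [ 54.99975153 112.97226093  60.46175478]
2.4698564409866424 -2.226071575920913
shift [  7.7 -48.5  79.7] yaw now [ 3.141  0.    -0.659]
roll [0.    0.    0.008]
[621.36449523 -30.04341529 500.53280484]
```

Request:
step_arm([
  {"tx":8,"ty":-50,"tz":40,"roll":0.005},
  {"tx":8,"ty":-50,"tz":80,"roll":0.005},
  {"tx":8,"ty":-50,"tz":110,"roll":0.005},
  {"tx":8,"ty":-50,"tz":110,"roll":0.005},
  {"tx":8,"ty":-50,"tz":110,"roll":0.005},
])

```text
t: 2.43
eef_pos: [594.7, 49.8, 218.8]
tcp_rot: [3.139, 0.003, -0.664]
ft_force: [0.7, -0.6, 0.6]
opening: 0.996
grip_force: 0.0
```

```bash
python3 - <<'E'
from h import *
import pickle
print(env.state()["eef_pos"])
d=optics.read_camera("wrist");D=pickle.load(open("v1.pkl","rb"))
pickle.dump(d,open("w2.pkl","wb"))
cv2.imwrite("pics/w2.png",d["pixels"])
m=mask(d["pixels"],(5,150,140),(26,255,255));m[280:]=0
m=cv2.morphologyEx(m,cv2.MORPH_CLOSE,np.ones((7,7)))
r=cv2.minAreaRect(blob(m));b=cv2.boxPoints(r);P=plane(d,b,171);print(r,P.round(1).tolist(),P.mean(0),np.linalg.norm(np.diff(P,axis=0),axis=1))
rows([595,50,134],-0.667);print(env.state()["eef_pos"])
E
```

```text
[594.73512325  49.80737709 218.76025698]
((278.5, 217.5), (123.0, 77.0), 90.0) [[658.6, 35.1, 171.0], [624.8, -8.0, 171.0], [546.1, 49.3, 171.0], [584.3, 97.9, 171.0]] [603.4284412  43.5871    171.       ] [54.82950913 97.35850679 61.83065856]
shift [-0.7  0.2 87. ] yaw now [ 3.141  0.    -0.664]
roll [0.    0.    0.003]
[595.69699299  49.79181605 221.01355272]
```

Request:
step_arm([
  {"tx":1,"ty":0,"tz":35,"roll":0},
  {"tx":1,"ty":0,"tz":65,"roll":0},
  {"tx":1,"ty":0,"tz":85,"roll":0},
  {"tx":1,"ty":0,"tz":85,"roll":0},
  {"tx":1,"ty":0,"tz":85,"roll":0},
])

```text
t: 2.9
eef_pos: [597.3, 49.6, 137.2]
tcp_rot: [-3.14, -0.002, -0.664]
ft_force: [0.1, 0.6, 1.3]
opening: 1.002
grip_force: 0.0
```

Request:
step_arm([
  {"tx":0,"ty":0,"tz":0,"roll":0},
  {"tx":0,"ty":0,"tz":0,"roll":0},
  {"tx":0,"ty":0,"tz":0,"roll":0},
  {"tx":0,"ty":0,"tz":0,"roll":0},
  {"tx":0,"ty":0,"tz":0,"roll":0},
  {"tx":0,"ty":0,"tz":0,"roll":0},
  {"tx":0,"ty":0,"tz":0,"roll":0},
  {"tx":0,"ty":0,"tz":0,"roll":0},
], grip=40)

```text
t: 3.57
eef_pos: [596.4, 50.2, 135.1]
tcp_rot: [3.141, -0.0, -0.663]
ft_force: [-1.1, -1.2, 2.7]
opening: 0.589
grip_force: 30.0
```

Request:
step_arm([
  {"tx":0,"ty":0,"tz":-8,"roll":0},
  {"tx":0,"ty":0,"tz":-25,"roll":0},
  {"tx":0,"ty":0,"tz":-45,"roll":0},
  {"tx":-20,"ty":-15,"tz":-50,"roll":-0.1},
  {"tx":-48,"ty":-36,"tz":-50,"roll":-0.21},
  {"tx":-76,"ty":-57,"tz":-50,"roll":-0.32},
  {"tx":-104,"ty":-78,"tz":-50,"roll":-0.43},
  {"tx":-132,"ty":-99,"tz":-50,"roll":-0.54},
  {"tx":-160,"ty":-120,"tz":-50,"roll":-0.65},
  {"tx":-177,"ty":-133,"tz":-50,"roll":-0.72},
  {"tx":-182,"ty":-137,"tz":-50,"roll":-0.73},
  {"tx":-182,"ty":-137,"tz":-50,"roll":-0.73},
])

```text
t: 4.57
eef_pos: [536.7, 271.7, 184.9]
tcp_rot: [3.141, 0.0, 0.068]
ft_force: [-0.1, -0.6, -2.7]
opening: 0.594
grip_force: 30.0
```

```bash
python3 - <<'E'
from h import *
import pickle
D={n:optics.read_camera(n) for n in("wrist","top","scene")};pickle.dump(D,open("v3.pkl","wb"))
s=env.state();print(s["eef_pos"],s["tcp_rot"],s["ft_force"],s["grip_force"])
cv2.imwrite("pics/v3.png",cv2.resize(np.hstack([D["wrist"]["pixels"],D["scene"]["pixels"][130:410,150:523].repeat(1,0) if 0 else cv2.resize(D["scene"]["pixels"][150:330,240:480],(560,420))]),(800,300)))
E
```

```text
[537.62662632 269.27263149 184.86445439] [3.14118292e+00 2.18289332e-04 6.46126958e-02] [ 0.51615957 -0.12586503 -3.48388248] 29.9733769451268
```

View pics/v3.png

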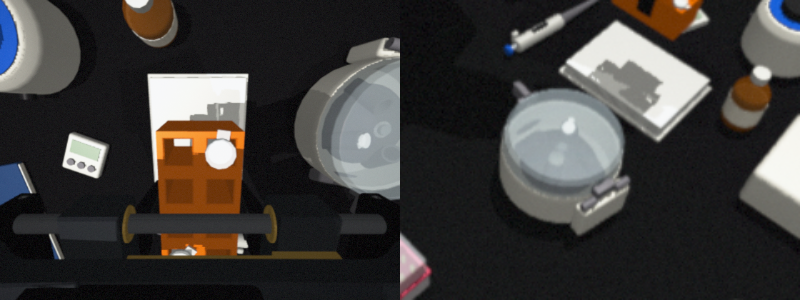

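The rack is held upright over the tray with both tubes in. The tray's back edge runs from (149,74) to (248,74) in the left half. In the scene view the clear lid shows caps inside.

```bash
python3 - <<'E'
from h import *
import pickle
D=pickle.load(open("v3.pkl","rb"))
for z in (6,20,34): print(z,plane(D["wrist"],[(208.6,104),(347,104)],z).round(1).tolist())
E
```

```text
6 [[635.0, 355.6, 6.0], [645.2, 205.5, 6.0]]
20 [[634.2, 352.5, 20.0], [644.0, 208.4, 20.0]]
34 [[633.4, 349.3, 34.0], [642.8, 211.3, 34.0]]
```

Request:
step_arm([
  {"tx":0,"ty":0,"tz":25,"roll":0},
  {"tx":0,"ty":0,"tz":60,"roll":0},
  {"tx":0,"ty":0,"tz":95,"roll":0},
  {"tx":0,"ty":0,"tz":115,"roll":0},
  {"tx":0,"ty":0,"tz":122,"roll":0},
  {"tx":0,"ty":0,"tz":122,"roll":0},
  {"tx":0,"ty":0,"tz":122,"roll":0},
])

```text
t: 5.3
eef_pos: [538.2, 269.7, 63.7]
tcp_rot: [-3.141, -0.001, 0.065]
ft_force: [0.1, 0.0, -2.1]
opening: 0.587
grip_force: 30.0
```

Request:
step_arm([
  {"tx":0,"ty":3,"tz":3,"roll":0},
  {"tx":0,"ty":3,"tz":6,"roll":0},
  {"tx":0,"ty":3,"tz":8,"roll":0},
  {"tx":0,"ty":3,"tz":10,"roll":0},
  {"tx":0,"ty":3,"tz":12,"roll":0},
  {"tx":0,"ty":3,"tz":12,"roll":0},
])

```text
t: 5.8
eef_pos: [537.4, 267.3, 50.6]
tcp_rot: [3.141, 0.0, 0.067]
ft_force: [0.5, -0.7, -2.4]
opening: 0.589
grip_force: 30.0
```

Request:
step_arm([
  {"tx":0,"ty":0,"tz":1,"roll":0},
  {"tx":0,"ty":0,"tz":2,"roll":0},
  {"tx":0,"ty":0,"tz":3,"roll":0},
  {"tx":0,"ty":0,"tz":4,"roll":0},
])

```text
t: 6.13
eef_pos: [537.6, 267.3, 47.2]
tcp_rot: [3.142, -0.0, 0.067]
ft_force: [-6.2, -2.2, 13.8]
opening: 0.588
grip_force: 30.0
```

Request:
step_arm([
  {"tx":0,"ty":0,"tz":-1.5,"roll":0},
  {"tx":0,"ty":0,"tz":-1.5,"roll":0},
  {"tx":0,"ty":0,"tz":-1.5,"roll":0},
])

```text
t: 6.38
eef_pos: [537.6, 267.3, 48.4]
tcp_rot: [3.142, -0.0, 0.067]
ft_force: [0.3, -0.5, -2.7]
opening: 0.592
grip_force: 30.0
```

Request:
step_arm([
  {"tx":0,"ty":0,"tz":0,"roll":0},
  {"tx":0,"ty":0,"tz":0,"roll":0},
  {"tx":0,"ty":0,"tz":0,"roll":0},
  {"tx":0,"ty":0,"tz":0,"roll":0},
  {"tx":0,"ty":0,"tz":-15,"roll":0},
  {"tx":0,"ty":0,"tz":-50,"roll":0},
  {"tx":0,"ty":0,"tz":-90,"roll":0},
  {"tx":0,"ty":0,"tz":-130,"roll":0},
  {"tx":0,"ty":0,"tz":-165,"roll":0},
  {"tx":0,"ty":0,"tz":-165,"roll":0},
  {"tx":0,"ty":0,"tz":-165,"roll":0},
], grip=80)

```text
t: 7.3
eef_pos: [538.1, 267.5, 215.4]
tcp_rot: [-3.141, -0.004, 0.067]
ft_force: [-0.5, 0.2, -0.4]
opening: 0.839
grip_force: 0.0
```

```bash
python3 - <<'E'
from h import *
import pickle
D={n:optics.read_camera(n) for n in("wrist","top","scene")};pickle.dump(D,open("v4.pkl","wb"))
s=env.state();print(s["eef_pos"],s["tcp_rot"],s["ft_force"],s["grip_force"])
cv2.imwrite("pics/v4.png",cv2.resize(np.hstack([D["wrist"]["pixels"],cv2.resize(D["scene"]["pixels"][150:300,260:460],(560,420),interpolation=cv2.INTER_CUBIC)]),(800,300)))
E
```

```text
[537.00843465 267.06067312 212.05909025] [3.14086869e+00 2.01914958e-03 6.67677943e-02] [-0.16948238 -0.60976126  0.80532829] 0.0
```

View pics/v4.png

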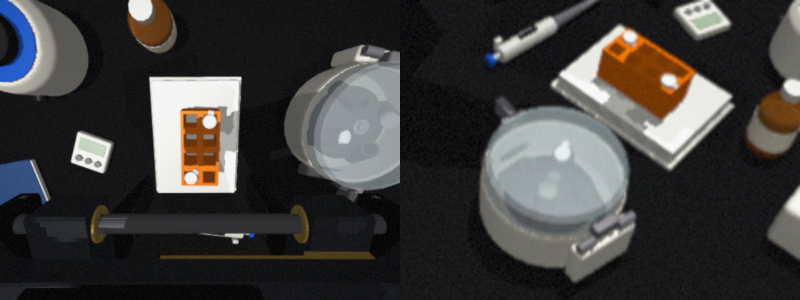

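The rack stands upright on the foam with both caps in, at (210,121) and (192,177). In the right half the nose is at (505,105).

Request:
step_arm([
  {"tx":-102,"ty":216,"tz":-48,"roll":0.147},
  {"tx":-102,"ty":216,"tz":-48,"roll":0.147},
  {"tx":-102,"ty":216,"tz":-48,"roll":0.147},
  {"tx":-102,"ty":216,"tz":-48,"roll":0.147},
  {"tx":-102,"ty":216,"tz":-48,"roll":0.147},
  {"tx":-102,"ty":216,"tz":-48,"roll":0.147},
  {"tx":-102,"ty":216,"tz":-48,"roll":0.147},
  {"tx":-102,"ty":216,"tz":-48,"roll":0.147},
  {"tx":-102,"ty":216,"tz":-48,"roll":0.147},
], grip=45)

```text
t: 8.2
eef_pos: [450.3, 45.1, 260.6]
tcp_rot: [-3.142, 0.001, -0.081]
ft_force: [0.2, 0.4, 0.1]
opening: 0.475
grip_force: 0.0
```

```bash
python3 - <<'E'
from h import *
import pickle
D={n:optics.read_camera(n) for n in("wrist",)};pickle.dump(D,open("v5.pkl","wb"))
s=env.state();print(s["eef_pos"],s["tcp_rot"],s["ft_force"],s["grip_force"])
w1=pickle.load(open("v1.pkl","rb"))["wrist"]["pixels"]
cv2.imwrite("pics/v5.png",np.hstack([cv2.resize(D["wrist"]["pixels"],(480,360)),cv2.resize(w1[210:270,258:311],(318,360),interpolation=cv2.INTER_CUBIC)]))
E
```

```text
[450.32640548  45.5635522  260.54020805] [ 3.14158304e+00  1.44325394e-03 -7.98438194e-02] [-0.47405446  0.2107227  -0.28089933] 0.0
```

View pics/v5.png

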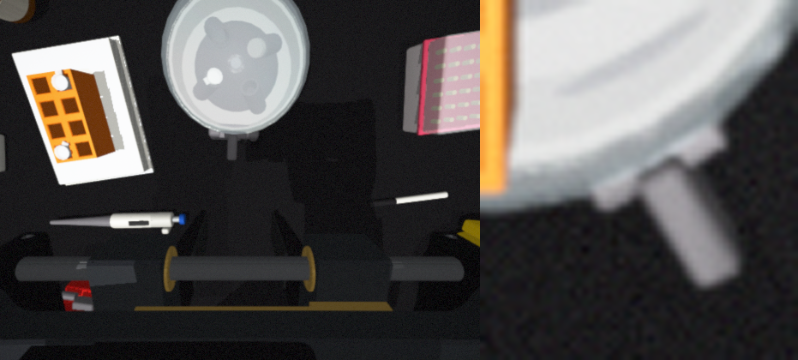

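The nose is pinching-ready at about (232,148) in the left picture, straight ahead of the gripper. The rotor is visible through the lid with its caps near (213,76) and (257,47).

```bash
python3 - <<'E'
from h import *
import pickle
d5=pickle.load(open("v5.pkl","rb"))["wrist"];d1=pickle.load(open("v1.pkl","rb"))["wrist"]
def run(d,roi):
    x0,x1,y0,y1=roi;g=cv2.cvtColor(d["pixels"],cv2.COLOR_BGR2GRAY);m=np.zeros_like(g);m[y0:y1,x0:x1]=(g[y0:y1,x0:x1]>70)*255
    r=cv2.minAreaRect(blob(m));print(r,cv2.boxPoints(r).round(1).tolist());return m
m=run(d5,(255,290,164,195));m=run(d1,(280,305,240,262))
g=cv2.cvtColor(d5["pixels"],cv2.COLOR_BGR2GRAY);print(g[156:194:2,262:282])
# rim circle centre
for z in (112,):print(plane(d5,[(271,186),(271,165)],z).round(1).tolist(),plane(d1,[(296,255),(286,238)],z).round(1).tolist())
E
```

```text
((270.5, 174.0), (20.0, 7.0), 90.0) [[267.0, 164.0], [274.0, 164.0], [274.0, 184.0], [267.0, 184.0]]
((291.1219482421875, 246.29177856445312), (24.86263656616211, 11.77703857421875), 42.87890625) [[278.0, 242.10000610351562], [286.0, 233.5], [304.20001220703125, 250.39999389648438], [296.20001220703125, 259.1000061035156]]
[[ 85  78  85  80  87  94  99 109 121 122 122 122 120 118 114 108 106  99
   96  96]
 [ 78  72  71  69  66  74  67  68  67  72  67  72  68  63  66  73  74  78
   71  76]
 [ 76  63  66  62  67  68  70  74  71  75  73  74  73  66  60  65  70  71
   68  69]
 [ 56  56  53  57  58  70  70  74  76  73  74  76  72  68  58  63  62  51
   46  37]
 [ 23  19  26  43  61  71  71  74  72  75  76  76  68  63  55  40  34  29
   24  20]
 [ 21  28  24  46  65  70  72  74  73  74  73  74  71  63  50  30  17  28
   19  19]
 [ 20  20  29  48  67  70  72  72  71  73  76  71  68  64  50  24  31  26
   28  25]
 [ 23  20  35  50  65  71  69  69  73  72  72  70  72  65  47  29  20  28
   27  28]
 [ 23  18  30  51  67  69  66  71  72  71  72  69  69  63  49  27  20  26
   24  23]
 [ 27  25 
[... 230 characters left out ...]
 26
   18  28]
 [ 25  27  32  57  68  74  67  72  71  72  70  70  68  58  37  31  26  27
   27  28]
 [ 26  29  38  54  64  69  74  70  70  71  72  67  67  59  41  35  29  31
   21  26]
 [ 12  27  32  56  65  70  73  71  68  69  67  65  64  56  31  21  24  28
   29  29]
 [ 23  25  25  27  43  52  51  54  56  55  54  55  48  34  25  23  23  29
   23  28]
 [ 26  26  25  26  22  21  24  26  25  27  26  33  27  28  24  28  27  26
   27  26]
 [ 19  24  20  13  28  29  22  24  20  20  25  30  30  27  26  21  25  28
   27  28]
 [ 25  23  26  22  22  21  26  23  27  26  27  27  31  31  24  28  27  27
   27  31]]
[[470.0, 52.7, 112.0], [492.2, 50.7, 112.0]] [[472.5, 54.6, 112.0], [501.1, 50.4, 112.0]]
```

Request:
step_arm([
  {"tx":26.5,"ty":-9.5,"tz":30,"roll":0.04},
  {"tx":26.5,"ty":-9.5,"tz":70,"roll":0.04},
  {"tx":26.5,"ty":-9.5,"tz":110,"roll":0.04},
  {"tx":26.5,"ty":-9.5,"tz":140,"roll":0.04},
  {"tx":26.5,"ty":-9.5,"tz":165,"roll":0.04},
  {"tx":26.5,"ty":-9.5,"tz":175,"roll":0.04},
  {"tx":26.5,"ty":-9.5,"tz":175,"roll":0.04},
  {"tx":26.5,"ty":-9.5,"tz":175,"roll":0.04},
])

```text
t: 8.92
eef_pos: [477.3, 53.3, 85.6]
tcp_rot: [3.141, 0.002, -0.119]
ft_force: [0.3, -0.6, 0.3]
opening: 0.476
grip_force: 0.0
```

Request:
step_arm([
  {"tx":0,"ty":0,"tz":0,"roll":0},
  {"tx":0,"ty":0,"tz":0,"roll":0},
  {"tx":0,"ty":0,"tz":0,"roll":0},
  {"tx":0,"ty":0,"tz":0,"roll":0},
  {"tx":0,"ty":0,"tz":0,"roll":0},
  {"tx":0,"ty":0,"tz":0,"roll":0},
  {"tx":0,"ty":0,"tz":0,"roll":0},
], grip=5)

```text
t: 9.5
eef_pos: [477.5, 52.4, 86.7]
tcp_rot: [-3.141, -0.001, -0.121]
ft_force: [-1.2, 1.4, 4.2]
opening: 0.128
grip_force: 30.0
```

```bash
python3 -c "
import numpy as np
p=np.arctan2(22.8,-203);R=204.3
for i in range(1,15):
    a=.12*i if i<14 else 1.62
    print(round(a,2),round(R*np.cos(p-a)+203,1),round(-(R*np.sin(p-a)-22.8),1))"
```

```text
0.12 4.2 -24.1
0.24 11.2 -47.6
0.36 21.0 -70.1
0.48 33.4 -91.2
0.6 48.3 -110.7
0.72 65.4 -128.2
0.84 84.5 -143.6
0.96 105.2 -156.6
1.08 127.4 -167.0
1.2 150.7 -174.7
1.32 174.7 -179.5
1.44 199.1 -181.5
1.56 223.6 -180.5
1.62 235.8 -178.9
```

Request:
step_arm([
  {"tx":4.2,"ty":0,"tz":-24.1,"roll":0},
  {"tx":11.2,"ty":0,"tz":-47.6,"roll":0},
  {"tx":21,"ty":0,"tz":-70.1,"roll":0},
  {"tx":33.4,"ty":0,"tz":-91.2,"roll":0},
  {"tx":48.3,"ty":0,"tz":-110.7,"roll":0},
  {"tx":65.4,"ty":0,"tz":-128.2,"roll":0},
])

```text
t: 10.0
eef_pos: [542.1, 44.1, 215.7]
tcp_rot: [3.141, 0.001, -0.121]
ft_force: [1.9, -4.0, -6.2]
opening: 0.126
grip_force: 30.0
```

Request:
step_arm([
  {"tx":19.1,"ty":0,"tz":-15.4,"roll":0},
  {"tx":39.8,"ty":0,"tz":-28.4,"roll":0},
  {"tx":62,"ty":0,"tz":-38.8,"roll":0},
  {"tx":85.3,"ty":0,"tz":-46.5,"roll":0},
  {"tx":109.3,"ty":0,"tz":-51.3,"roll":0},
  {"tx":133.7,"ty":0,"tz":-53.3,"roll":0},
  {"tx":158.2,"ty":0,"tz":-52.3,"roll":0},
  {"tx":170.4,"ty":0,"tz":-50.7,"roll":0},
  {"tx":170.4,"ty":0,"tz":-50.7,"roll":0},
])

```text
t: 10.75
eef_pos: [713.7, 22.0, 265.4]
tcp_rot: [3.14, -0.002, -0.121]
ft_force: [0.7, -7.7, 7.6]
opening: 0.122
grip_force: 30.0
```

Request:
step_arm([
  {"tx":0,"ty":0,"tz":0,"roll":0},
  {"tx":0,"ty":0,"tz":0,"roll":0},
  {"tx":0,"ty":0,"tz":0,"roll":0},
  {"tx":0,"ty":0,"tz":-15,"roll":0},
  {"tx":0,"ty":0,"tz":-40,"roll":0},
  {"tx":-30,"ty":0,"tz":-60,"roll":0},
  {"tx":-70,"ty":0,"tz":-60,"roll":0},
  {"tx":-110,"ty":0,"tz":-60,"roll":0},
  {"tx":-150,"ty":0,"tz":-60,"roll":0},
  {"tx":-185,"ty":0,"tz":-40,"roll":0},
  {"tx":-185,"ty":0,"tz":-30,"roll":0},
  {"tx":-185,"ty":0,"tz":-30,"roll":0},
], grip=40)

```text
t: 11.75
eef_pos: [525.6, 46.7, 294.4]
tcp_rot: [3.141, 0.002, -0.119]
ft_force: [0.3, -0.6, -0.1]
opening: 0.422
grip_force: 0.0
```

```bash
python3 - <<'E'
from h import *
import pickle
D={n:optics.read_camera(n) for n in("wrist","scene","top")};pickle.dump(D,open("v6.pkl","wb"))
s=env.state();print(s["eef_pos"],s["tcp_rot"],s["ft_force"],s["grip_force"])
cv2.imwrite("pics/v6.png",np.hstack([cv2.resize(D["wrist"]["pixels"],(480,360)),cv2.resize(D["scene"]["pixels"][150:320,280:430],(318,360),interpolation=cv2.INTER_CUBIC)]))
E
```

```text
[528.99959176  46.17217724 295.93232283] [-3.14153932e+00 -1.28972686e-03 -1.20277051e-01] [-0.2937649   0.36284209 -0.64411793] 0.0
```

View pics/v6.png

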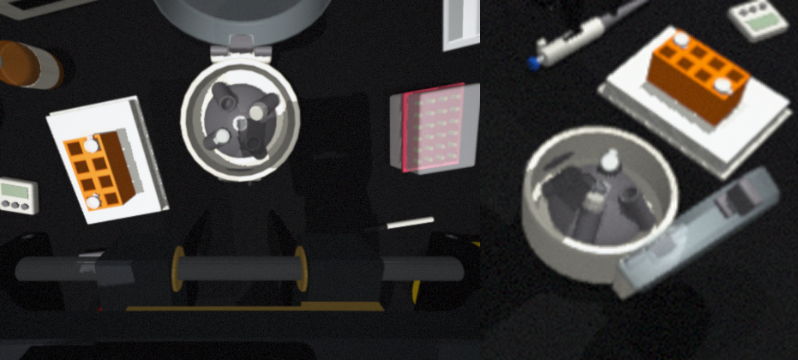

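The lid is fully back. The rotor holds a beige cap on the hinge half at (257,112) and a white cap on the nose half at (223,136). I'll zoom in to tell them apart.

```bash
python3 - <<'E'
from h import *
import pickle
D=pickle.load(open("v6.pkl","rb"))
cv2.imwrite("pics/v6z.png",np.hstack([cv2.resize(D["wrist"]["pixels"][75:210,210:350],(420,405),interpolation=cv2.INTER_CUBIC),cv2.resize(D["scene"]["pixels"][200:280,325:400],(380,405),interpolation=cv2.INTER_CUBIC)]))
E
```

```text
(no output)
```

View pics/v6z.png

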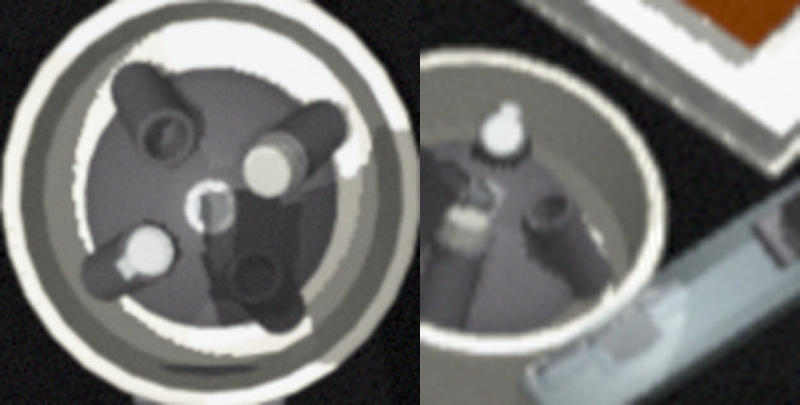

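The zoom shows the sample's tall ribbed beige cap with its top at (267,170). The balance tube's flat white cap with its tab is at (148,250), and the empty mouths are at (167,133) and (255,272).

```bash
python3 - <<'E'
from h import *
import pickle
D=pickle.load(open("v6.pkl","rb"));d=D["wrist"]
Z=lambda x,y:(210+x/3,75+y/3)
print("captop",plane(d,[Z(267,170)],95.4).round(1),tri([(d,Z(267,170)),(D["scene"],(333.9,242.7))]))
e=plane(d,[Z(165,136),Z(255,272)],85);print("mouths",e.round(1),e.mean(0),np.linalg.norm(e[1]-e[0]))
print("hub",plane(d,[Z(210,207)],82).round(1),"bal",plane(d,[Z(148,250)],92).round(1))
g=cv2.cvtColor(d["pixels"],cv2.COLOR_BGR2GRAY);m=(g>75).astype(np.uint8)*255
k=np.zeros_like(m);k[75:211,205:352]=255;c=blob(m&k);f=cv2.minEnclosingCircle(c);print(f,"rim",plane(d,[f[0]],80).round(1),plane(d,[(f[0][0]+f[1],f[0][1]),(f[0][0]-f[1],f[0][1])],80))
hsv=cv2.cvtColor(d["pixels"],cv2.COLOR_BGR2HSV);print(hsv[131,299],hsv[126,306],g[125:140:2,288:312:2])
for i in (1,):
  a=plane(d,[Z(267,170)],95.4)[0]; 
  for c in (e.mean(0),plane(d,[f[0]],80)[0]): print("r,ang",np.hypot(*(a-c)[:2]),np.arctan2(*(a-c)[1::-1]))
E
```

```text
captop [[596.6  15.   95.4]] (array([596.03907836,  14.59001627,  94.42213649]), [0.6, 0.6])
mouths [[614.2  53.5  85. ]
 [556.3  23.4  85. ]] [585.26367864  38.44708506  85.        ] 65.29328434838276
hub [[584.5  38.9  82. ]] bal [[571.2  65.9  92. ]]
((280.4355163574219, 140.04981994628906), 73.1988296508789) rim [[589.1  37.8  80. ]] [[578.19735309 -51.99325389  80.        ]
 [599.89493537 127.64943043  80.        ]]
[ 27  11 211] [ 21  13 134] [[111 103 114 200 219 222 217 189 147 135 123 120]
 [110 100 181 215 211 213 212 207 182 135 121 105]
 [107 114 212 208 211 210 211 209 210 145 116 101]
 [104 122 205 208 208 212 210 211 211 173 113 112]
 [108 117 199 211 211 209 211 209 208 176 109 103]
 [110 108 173 206 209 210 209 210 207 148 104  91]
 [107 101 112 186 207 208 208 209 189 109  94  90]
 [ 80  63  63  96 158 191 191 170 120  92  87  85]]
r,ang 26.064024005706788 -1.1221767422311306
r,ang 24.047042016304466 -1.2545563108410873
```

Request:
step_arm([
  {"tx":30,"ty":20,"tz":10,"roll":-0.12},
  {"tx":60,"ty":40,"tz":20,"roll":-0.24},
  {"tx":85,"ty":60,"tz":30,"roll":-0.36},
  {"tx":107,"ty":76.5,"tz":40,"roll":-0.48},
  {"tx":107,"ty":76.5,"tz":40,"roll":-0.6},
  {"tx":107,"ty":76.5,"tz":40,"roll":-0.72},
  {"tx":107,"ty":76.5,"tz":40,"roll":-0.84},
  {"tx":107,"ty":76.5,"tz":40,"roll":-0.96},
  {"tx":107,"ty":76.5,"tz":40,"roll":-1.08},
  {"tx":107,"ty":76.5,"tz":40,"roll":-1.2},
  {"tx":107,"ty":76.5,"tz":40,"roll":-1.32},
  {"tx":107,"ty":76.5,"tz":40,"roll":-1.44},
], grip=38)

```text
t: 12.9
eef_pos: [626.2, -42.9, 255.4]
tcp_rot: [3.141, -0.0, 1.325]
ft_force: [0.4, 0.1, -0.6]
opening: 0.398
grip_force: 0.0
```

Request:
step_arm([
  {"tx":0,"ty":0,"tz":10,"roll":-0.12},
  {"tx":0,"ty":0,"tz":20,"roll":-0.24},
  {"tx":0,"ty":0,"tz":36,"roll":-0.36},
  {"tx":0,"ty":0,"tz":36,"roll":-0.48},
  {"tx":0,"ty":0,"tz":36,"roll":-0.6},
  {"tx":0,"ty":0,"tz":36,"roll":-0.72},
  {"tx":0,"ty":0,"tz":36,"roll":-0.72},
  {"tx":0,"ty":0,"tz":36,"roll":-0.72},
  {"tx":0,"ty":0,"tz":36,"roll":-0.72},
])

```text
t: 13.65
eef_pos: [625.4, -42.7, 219.3]
tcp_rot: [3.141, 0.0, 2.036]
ft_force: [0.9, 0.3, -0.1]
opening: 0.402
grip_force: 0.0
```

```bash
python3 - <<'E'
from h import *
import pickle
D={n:optics.read_camera(n) for n in("wrist",)};pickle.dump(D,open("v7.pkl","wb"));d=D["wrist"]
s=env.state();print(s["joints"].round(2),s["eef_pos"],s["tcp_rot"],s["ft_force"])
q=proj(d,[[597,15.3,95.2],[571.2,65.9,92]]);print(q)
c=near(d["pixels"],q[0],14,175,60);print(c,plane(d,[c],95.2),tri([(d,c),(pickle.load(open("v6.pkl","rb"))["wrist"],(299,131.7))]))
x,y=q[0].astype(int);cv2.imwrite("pics/v7.png",cv2.resize(d["pixels"][max(0,y-80):y+80,x-100:x+100],(800,600)[:2]))
rows([597,15.4,89],2.04)
E
```

```text
[-0.17  0.49  1.55 -0.    1.1  -0.64] [625.27944698 -42.68950557 219.3272277 ] [3.14139979e+00 1.96622605e-04 2.03633822e+00] [-0.54306978 -0.24205067  0.26046209]
[[279.78806168 144.43102583]
 [279.36196588  79.93118449]]
(278.96638655462186, 143.8375350140056) [[596.0553949   15.44115147  95.2       ]] (array([596.29476683,  14.92194781,  89.92423113]), [0.3, 0.3])
shift [ 64.6   0.8 130.3] yaw now [3.141 0.    2.036]
roll [ 0.     0.    -0.004]
```

View pics/v7.png

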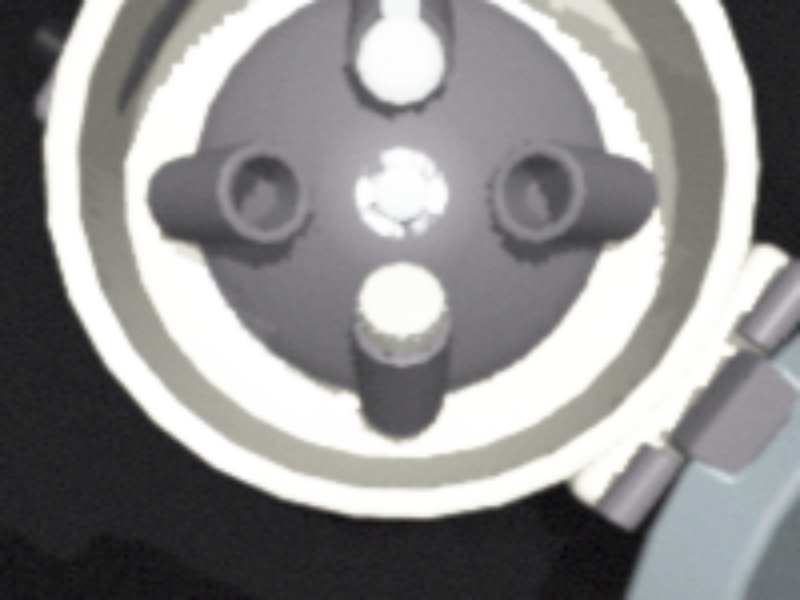

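The rotor is square to the gripper. The sample cap top is at (400,300) and the balance cap at (400,60), with sleeves clear on either side. Going down over the cap.

Request:
step_arm([
  {"tx":35,"ty":0,"tz":20,"roll":-0.003},
  {"tx":64.5,"ty":0,"tz":45,"roll":-0.003},
  {"tx":64.5,"ty":0,"tz":75,"roll":-0.003},
  {"tx":64.5,"ty":0,"tz":100,"roll":-0.003},
  {"tx":64.5,"ty":0,"tz":115,"roll":-0.003},
  {"tx":64.5,"ty":0,"tz":122,"roll":-0.003},
  {"tx":64.5,"ty":0,"tz":127,"roll":-0.003},
  {"tx":64.5,"ty":0,"tz":130,"roll":-0.003},
  {"tx":64.5,"ty":0,"tz":130,"roll":-0.003},
  {"tx":64.5,"ty":0,"tz":130,"roll":-0.003},
])

```text
t: 14.53
eef_pos: [596.2, 14.8, 90.1]
tcp_rot: [3.141, 0.001, 2.042]
ft_force: [-0.3, 0.1, 0.6]
opening: 0.397
grip_force: 0.0
```

Request:
step_arm([
  {"tx":0,"ty":0,"tz":0,"roll":0},
  {"tx":0,"ty":0,"tz":0,"roll":0},
  {"tx":0,"ty":0,"tz":0,"roll":0},
  {"tx":0,"ty":0,"tz":0,"roll":0},
  {"tx":0,"ty":0,"tz":0,"roll":0},
  {"tx":0,"ty":0,"tz":0,"roll":0},
], grip=10)

```text
t: 15.03
eef_pos: [595.9, 15.0, 89.6]
tcp_rot: [3.141, 0.0, 2.043]
ft_force: [-0.2, 0.1, 3.3]
opening: 0.186
grip_force: 30.0
```

Request:
step_arm([
  {"tx":0,"ty":0,"tz":0,"roll":0},
  {"tx":0,"ty":0,"tz":0,"roll":0},
  {"tx":0,"ty":0,"tz":1,"roll":0},
  {"tx":0,"ty":0,"tz":2.5,"roll":0},
  {"tx":0,"ty":0,"tz":2.5,"roll":0},
], grip=34)

```text
t: 15.45
eef_pos: [595.5, 15.0, 86.3]
tcp_rot: [-3.141, -0.0, 2.043]
ft_force: [-0.3, -0.1, -0.7]
opening: 0.355
grip_force: 0.0
```

Request:
step_arm([
  {"tx":0,"ty":0,"tz":0,"roll":0},
  {"tx":0,"ty":0,"tz":0,"roll":0},
  {"tx":0,"ty":0,"tz":0,"roll":0},
  {"tx":0,"ty":0,"tz":0,"roll":0},
  {"tx":0,"ty":0,"tz":0,"roll":0},
  {"tx":0,"ty":0,"tz":0,"roll":0},
], grip=10)

```text
t: 15.95
eef_pos: [595.8, 15.1, 87.2]
tcp_rot: [3.141, 0.0, 2.043]
ft_force: [-1.5, 2.1, 5.6]
opening: 0.191
grip_force: 33.5
```

Request:
step_arm([
  {"tx":1,"ty":0,"tz":-1.7,"roll":0},
  {"tx":2.5,"ty":0,"tz":-4.3,"roll":0},
  {"tx":5,"ty":0,"tz":-8.7,"roll":0},
  {"tx":7.5,"ty":0,"tz":-13,"roll":0},
  {"tx":10,"ty":0,"tz":-17.3,"roll":0},
  {"tx":10,"ty":0,"tz":-17.3,"roll":0},
])

```text
t: 16.45
eef_pos: [591.3, 24.3, 105.1]
tcp_rot: [3.141, 0.001, 2.043]
ft_force: [0.1, 0.3, -0.3]
opening: 0.19
grip_force: 30.0
```

```bash
python3 - <<'E'
from h import *
D={n:optics.read_camera(n) for n in("wrist","scene","top")}
cv2.imwrite("pics/v8.png",np.hstack([cv2.resize(D["wrist"]["pixels"][60:340,150:410],(390,420)),cv2.resize(D["scene"]["pixels"][180:280,310:400],(378,420),interpolation=cv2.INTER_CUBIC)]))
E
```

```text
(no output)
```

View pics/v8.png

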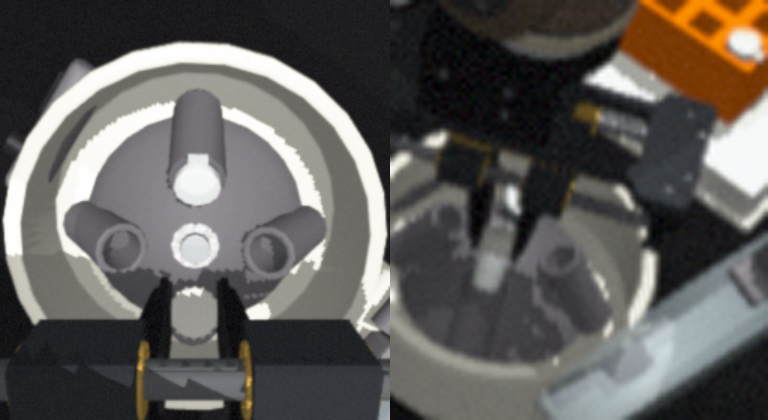

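The cap is held squarely at (195,310) and the clear body is being drawn from its sleeve. That uses up my picture allowance, so from here I work from numbers only. Next I draw it almost out, then right it against the bore's outer lip.

Request:
step_arm([
  {"tx":2.5,"ty":0,"tz":-4.3,"roll":0},
  {"tx":5,"ty":0,"tz":-8.7,"roll":0},
  {"tx":7.5,"ty":0,"tz":-13,"roll":0},
  {"tx":10,"ty":0,"tz":-17.3,"roll":0},
  {"tx":11,"ty":0,"tz":-19,"roll":0},
  {"tx":11,"ty":0,"tz":-19,"roll":0},
])

```text
t: 17.1
eef_pos: [586.3, 34.0, 123.8]
tcp_rot: [3.141, 0.001, 2.043]
ft_force: [-0.0, 0.8, -0.0]
opening: 0.184
grip_force: 30.0
```

Request:
step_arm([
  {"tx":-2.3,"ty":0,"tz":-1.4,"roll":0},
  {"tx":-4.7,"ty":0,"tz":-2.7,"roll":0},
  {"tx":-7.2,"ty":0,"tz":-3.8,"roll":0},
  {"tx":-9.7,"ty":0,"tz":-4.8,"roll":0},
  {"tx":-12.2,"ty":0,"tz":-5.6,"roll":0},
  {"tx":-14.8,"ty":0,"tz":-6.4,"roll":0},
  {"tx":-17.4,"ty":0,"tz":-6.9,"roll":0},
  {"tx":-20.1,"ty":0,"tz":-7.3,"roll":0},
])

```text
t: 17.77
eef_pos: [595.4, 15.5, 130.5]
tcp_rot: [3.142, 0.0, 2.043]
ft_force: [-2.0, 2.8, 2.2]
opening: 0.188
grip_force: 30.0
```

Request:
step_arm([
  {"tx":-2,"ty":0,"tz":-0.2,"roll":0},
  {"tx":-4,"ty":0,"tz":-0.3,"roll":0},
  {"tx":-6,"ty":0,"tz":-0.3,"roll":0},
  {"tx":-6,"ty":0,"tz":-0.3,"roll":0},
])

```text
t: 18.1
eef_pos: [598.2, 10.1, 130.7]
tcp_rot: [3.142, 0.0, 2.043]
ft_force: [-0.9, 2.1, 1.3]
opening: 0.188
grip_force: 30.0
```

```bash
python3 - <<'E'
from h import *
import pickle
s=env.state();print(s["eef_pos"],s["ft_force"],s["opening"])
D={n:optics.read_camera(n) for n in("wrist","scene","top")};pickle.dump(D,open("v9.pkl","wb"))
p=s["eef_pos"]
for n in("scene","top","wrist"): print(n,proj(D[n],[p+[0,0,10],p,p+[0,0,-45]]).round(1).tolist())
E
```

```text
[598.21168572  10.07514433 130.6900444 ] [-0.94714884  2.10759414  1.28411785] 0.18792476748007447
scene [[335.7, 233.0], [335.2, 235.5], [333.1, 246.5]]
top [[273.5, 163.6], [273.6, 164.4], [274.0, 167.7]]
wrist [[279.4, 269.6], [279.3, 262.3], [279.3, 237.1]]
```

Request:
step_arm([
  {"tx":0,"ty":0,"tz":-10,"roll":0},
  {"tx":0,"ty":0,"tz":-30,"roll":0},
  {"tx":0,"ty":0,"tz":-55,"roll":0},
  {"tx":0,"ty":0,"tz":-70,"roll":0},
  {"tx":0,"ty":0,"tz":-70,"roll":0},
])

```text
t: 18.67
eef_pos: [599.5, 10.1, 204.6]
tcp_rot: [3.137, 0.004, 2.043]
ft_force: [-0.1, 0.4, 0.1]
opening: 0.188
grip_force: 30.0
```

```bash
python3 - <<'E'
from h import *
import pickle
V={k:pickle.load(open(f"v{k}.pkl","rb"))["wrist"] for k in(4,5,6)}
sc=pickle.load(open("v6.pkl","rb"))["scene"]
px={"A":{4:(294,169.4),5:(70,95.7),6:(106,169)},"B":{4:(268.8,247.8),5:(72,175),6:(109.7,234.5)}}
C={}
for k,o in px.items():
    q={i:near(V[i]["pixels"],p,10,190) for i,p in o.items()}
    x,e=tri([(V[i],q[i]) for i in q]);print(k,{i:np.round(v,1).tolist() for i,v in q.items()},x.round(1),e)
    for i in q:print("  z88",plane(V[i],[q[i]],88).round(1))
    C[k]=x
dv=C["A"]-C["B"];print(np.hypot(*dv[:2]),"centre",(C["A"]+C["B"])/2,"yaw",np.arctan2(dv[1],dv[0])+.3217)
rows([480,160,200],2.04); print(env.state()["eef_pos"],env.state()["grip_force"])
E
```

```text
A {4: [293.4, 169.3], 5: [69.3, 95.4], 6: [105.4, 169.1]} [579.6 256.9  88.8] [0.4, 0.6, 0.9]
  z88 [[579.2 256.7  88. ]]
  z88 [[579.2 257.3  88. ]]
  z88 [[580.5 257.6  88. ]]
B {4: [267.5, 248.1], 5: [71.8, 176.0], 6: [108.1, 235.5]} [495.3 277.5  89.5] [0.2, 0.3, 0.1]
  z88 [[494.4 277.6  88. ]]
  z88 [[495.3 278.2  88. ]]
  z88 [[494.9 278.6  88. ]]
86.84428873233922 centre [537.44983498 267.19554486  89.11569735] yaw 0.08277862164786523
shift [187.9 -38.2   3.7] yaw now [3.137 0.004 2.043]
roll [0.005 0.004 0.003]
[599.45866525  10.07474894 204.60648318] 29.99995529651642
```

Request:
step_arm([
  {"tx":30,"ty":-6,"tz":4,"roll":0},
  {"tx":65,"ty":-13,"tz":4,"roll":0},
  {"tx":100,"ty":-20,"tz":4,"roll":0},
  {"tx":135,"ty":-27,"tz":4,"roll":0},
  {"tx":165,"ty":-33,"tz":4,"roll":0},
  {"tx":188,"ty":-38,"tz":4,"roll":0},
  {"tx":188,"ty":-38,"tz":4,"roll":0},
  {"tx":188,"ty":-38,"tz":4,"roll":0},
  {"tx":188,"ty":-38,"tz":4,"roll":0},
])

```text
t: 19.42
eef_pos: [479.1, 160.3, 196.6]
tcp_rot: [3.141, 0.001, 2.043]
ft_force: [-0.2, 0.0, 0.0]
opening: 0.188
grip_force: 30.0
```

```bash
python3 - <<'E'
from h import *
import pickle
s=env.state();p,R=pose();print(p,s["tcp_rot"],s["ft_force"],s["opening"])
D={n:optics.read_camera(n) for n in("wrist","scene")};pickle.dump(D,open("v10.pkl","wb"));d=D["wrist"]
for r in(-12,0,12): print(r,proj(d,[p+R[:,0]*t+[0,0,z] for t,z in((0,5),(0,-53))for t in (r,)]).round(1).tolist())
g=cv2.cvtColor(d["pixels"],cv2.COLOR_BGR2GRAY)
print(g[190:280:4,258:302:2])
for r in (0,): print(proj(D["scene"],[p+[0,0,5],p+[0,0,-53]]).round(1))
E
```

```text
[479.13717285 160.3011064  196.62570649] [3.14129518e+00 5.69405290e-04 2.04309373e+00] [-0.22616404  0.03607433  0.03545906] 0.18816799537761963
-12 [[279.4, 283.8], [279.3, 247.8]]
0 [[279.4, 265.9], [279.3, 233.6]]
12 [[279.4, 247.3], [279.3, 219.0]]
[[ 24  20  22  19  14  19  14  13  15  19  16  14  17  14  17  21  10  17
   20  12  17  20]
 [ 17  21  18  19  17  14   6  19  16  21  16  18  16  16  15  12   6  15
   15  22  16  12]
 [ 21  22  23  15  15  18  13  18  20  22  16   6  14  12  13  20  21  24
   15  13  21  18]
 [ 16  17  22  18  21   8  16  16  16  20  14  15  23   3  21  25  14  20
   13  19   6  20]
 [ 12  16  18  11  20  14  21  17  20  15  16  22  19  14  17  18  19  14
   24  15  18  19]
 [  9  15  14  19  26  15  18  15  12  17  20  17  20  14  16  15  10  21
    9  14  18  19]
 [ 17  21  14  25  17  20  21  23  20  17  18  26  18  23  18  14  25  21
   20  16  25  11]
 [ 20  12  24  15  17  16  23  16  18  20  23  17  18  22  17  24  21  29
   18  18  23  20]
 [ 20  18  21  25  19  19  21  22  18  17  24  26  27  19  22  12  17  19
   24  20  17  19]
 [ 21  17
[... 624 characters left out ...]
  53  16  12  11]
 [ 10  14  22 147 230 231 230 232 230 232 230 233 232 231 183 119 118 116
   91  24   8  15]
 [ 16  18  32 159 198 122 147 209 178 123 167 213 136 123 121 118 116 118
   97  22   8   6]
 [ 15  24  23  87 118 117 114 116 114 116 117 115 115 116 115 117 118 117
   98  19  15   2]
 [  1  21  22  89 115 117 114 118 116 115 117 118 116 113 116 117 115 113
   96  20  13   6]
 [ 13  19  10  66 109 115 115 116 115 114 118 116 115 116 114 112 116 111
   72  15  17  16]
 [  9  20  17  32  70  98 109 115 113 115 113 115 112 112 115 111 103  91
   42  17  20  17]
 [ 10  19  21  38  89  88  93  93  92  96  99 105  97  94  98 101 100 107
   55  11  12  18]]
[[346.7 153.9]
 [343.7 170.7]]
```

Request:
step_arm([
  {"tx":16,"ty":20,"tz":0,"roll":0},
  {"tx":35,"ty":45,"tz":5,"roll":0},
  {"tx":52,"ty":68,"tz":15,"roll":0},
  {"tx":63.5,"ty":82,"tz":30,"roll":0},
  {"tx":63.5,"ty":82,"tz":40,"roll":0},
  {"tx":63.5,"ty":82,"tz":40,"roll":0},
  {"tx":63.5,"ty":82,"tz":40,"roll":0},
])

```text
t: 20.1
eef_pos: [522.7, 253.4, 156.1]
tcp_rot: [-3.14, 0.0, 2.042]
ft_force: [0.3, -0.1, -0.2]
opening: 0.188
grip_force: 30.0
```

```bash
python3 - <<'E'
from h import *
rows([523.4,254.3,137],2.043);rows([524.6,252,87]);s=env.state();print(s["eef_pos"])
d=optics.read_camera("wrist");p,R=pose()
g=cv2.cvtColor(d["pixels"],cv2.COLOR_BGR2GRAY);h=cv2.cvtColor(d["pixels"],cv2.COLOR_BGR2HSV)
print(proj(d,[[524.5,252.3,84],p+R[:,0]*-2.4+[0,0,-53]]).round(1))
w=lambda a,b:[537.45+.9978*a-.067*b,267.2+.067*a+.9978*b,84]
P=[w(a,b) for a in(-42,-14,14,42) for b in(-14,14)];q=proj(d,P);print([(x.round(0).tolist(),h[int(x[1]),int(x[0])].tolist()) for x in q if 0<x[1]<420])
m=mask(d["pixels"],(3,120,60),(28,255,255));m[300:]=0
m=cv2.morphologyEx(m,cv2.MORPH_OPEN,np.ones((2,2)))
# well hole centres (non-orange holes enclosed)
cs,hr=cv2.findContours(m,cv2.RETR_CCOMP,cv2.CHAIN_APPROX_NONE)
for c,k in zip(cs,hr[0]):
    if k[3]>=0 and cv2.contourArea(c)>60: M=cv2.moments(c);print("hole",cv2.contourArea(c),round(M["m10"]/M["m00"]),round(M["m01"]/M["m00"]))
E
```

```text
shift [ 0.5  1.1 19.1] yaw now [-3.14   0.     2.042]
roll [-0.002  0.    -0.001]
shift [-2.1  1.2 69.1] yaw now [-3.14   0.     2.042]
[522.68857428 253.37141369 156.09994383]
[[280.7 228. ]
 [279.7 236.9]]
[([250.0, 216.0], [13, 233, 137]), ([263.0, 185.0], [120, 2, 245]), ([281.0, 228.0], [12, 220, 138]), ([294.0, 198.0], [12, 213, 135]), ([311.0, 240.0], [13, 228, 105]), ([325.0, 211.0], [14, 243, 104]), ([340.0, 252.0], [60, 2, 244]), ([355.0, 224.0], [14, 245, 103])]
hole 71.5 280 219
hole 98.5 253 207
hole 82.0 321 204
hole 161.5 293 191
hole 640.0 263 187
```

Request:
step_arm([
  {"tx":0.5,"ty":1,"tz":6,"roll":0},
  {"tx":0.5,"ty":1,"tz":12,"roll":0},
  {"tx":0.5,"ty":1,"tz":17,"roll":0},
  {"tx":0.5,"ty":1,"tz":22,"roll":0},
  {"tx":0.3,"ty":1,"tz":26,"roll":0},
  {"tx":0,"ty":1,"tz":30,"roll":0},
  {"tx":0,"ty":1,"tz":30,"roll":0},
])

```text
t: 20.73
eef_pos: [523.5, 254.7, 125.8]
tcp_rot: [-3.14, -0.0, 2.043]
ft_force: [0.2, 0.1, 0.3]
opening: 0.188
grip_force: 30.0
```

Request:
step_arm([
  {"tx":-0.3,"ty":0,"tz":3,"roll":0},
  {"tx":-0.6,"ty":0,"tz":6,"roll":0},
  {"tx":-1,"ty":0,"tz":9,"roll":0},
  {"tx":-1.3,"ty":0,"tz":12,"roll":0},
])

```text
t: 21.07
eef_pos: [524.0, 253.8, 114.5]
tcp_rot: [-3.141, -0.0, 2.043]
ft_force: [-2.9, 0.9, 2.1]
opening: 0.189
grip_force: 30.0
```

Request:
step_arm([
  {"tx":-0.3,"ty":-1,"tz":3,"roll":0},
  {"tx":-0.6,"ty":-1,"tz":6,"roll":0},
  {"tx":-0.8,"ty":-1.2,"tz":9,"roll":0},
  {"tx":-0.8,"ty":-1.2,"tz":12,"roll":0},
])

```text
t: 21.4
eef_pos: [523.8, 252.6, 102.5]
tcp_rot: [3.141, 0.0, 2.043]
ft_force: [-0.3, 1.8, 2.3]
opening: 0.189
grip_force: 30.0
```

Request:
step_arm([
  {"tx":0,"ty":0,"tz":2,"roll":0},
  {"tx":0,"ty":0,"tz":4,"roll":0},
  {"tx":0,"ty":0,"tz":6,"roll":0},
  {"tx":0,"ty":0,"tz":8,"roll":0},
])

```text
t: 21.73
eef_pos: [524.0, 252.5, 95.1]
tcp_rot: [3.141, 0.001, 2.043]
ft_force: [-1.8, -1.3, 11.4]
opening: 0.188
grip_force: 30.0
```

Request:
step_arm([
  {"tx":0,"ty":0,"tz":-1,"roll":0},
  {"tx":0,"ty":-0.6,"tz":-1,"roll":0},
  {"tx":0,"ty":-0.6,"tz":-1,"roll":0},
])

```text
t: 21.98
eef_pos: [523.0, 252.0, 95.5]
tcp_rot: [-3.141, 0.0, 2.043]
ft_force: [1.2, -0.8, -0.8]
opening: 0.191
grip_force: 30.0
```

Request:
step_arm([
  {"tx":0,"ty":0,"tz":1,"roll":0},
  {"tx":0,"ty":0,"tz":2,"roll":0},
])

```text
t: 22.15
eef_pos: [523.2, 251.6, 94.3]
tcp_rot: [-3.142, 0.001, 2.043]
ft_force: [-1.6, -7.0, 14.8]
opening: 0.19
grip_force: 30.0
```

Request:
step_arm([
  {"tx":0,"ty":0,"tz":-1.8,"roll":0},
  {"tx":0,"ty":0,"tz":-1.8,"roll":0},
  {"tx":0,"ty":0,"tz":-1.8,"roll":0},
])

```text
t: 22.4
eef_pos: [523.0, 252.0, 95.5]
tcp_rot: [-3.141, 0.0, 2.043]
ft_force: [-0.5, -1.4, 3.5]
opening: 0.19
grip_force: 30.0
```

Request:
step_arm([
  {"tx":0,"ty":0,"tz":0,"roll":0},
  {"tx":0,"ty":0,"tz":0,"roll":0},
  {"tx":0,"ty":0,"tz":0,"roll":0},
  {"tx":0,"ty":0,"tz":-10,"roll":0},
  {"tx":0,"ty":0,"tz":-40,"roll":0},
  {"tx":-10,"ty":0,"tz":-75,"roll":0},
  {"tx":-40,"ty":0,"tz":-100,"roll":0},
  {"tx":-60,"ty":0,"tz":-120,"roll":0},
  {"tx":-60,"ty":0,"tz":-120,"roll":0},
  {"tx":-60,"ty":0,"tz":-120,"roll":0},
], grip=36)

```text
t: 23.23
eef_pos: [550.8, 198.3, 216.7]
tcp_rot: [3.139, 0.0, 2.041]
ft_force: [-0.9, -0.5, -1.1]
opening: 0.381
grip_force: 0.0
```

```bash
python3 - <<'E'
from h import *
import pickle
s=env.state();print(s["eef_pos"],s["ft_force"],s["opening"])
D={n:optics.read_camera(n) for n in("wrist","scene","top")};pickle.dump(D,open("v11.pkl","wb"));d=D["wrist"]
w=lambda a,b,z:[537.45+.9978*a-.067*b,267.2+.067*a+.9978*b,z]
m=mask(d["pixels"],(0,0,100),(180,60,255))
for nm,a,b,z in(("B",-42,14,89),("A",42,-14,89),("S",-14,-14,96)):
    q=proj(d,[w(a,b,z)])[0];k=np.zeros_like(m);cv2.circle(k,tuple(int(v) for v in q),17,255,-1)
    c=blob(m&k);e=cv2.minAreaRect(c);print(nm,q.round(1),e,plane(d,[cv2.minEnclosingCircle(c)[0]],z).round(1),w(a,b,z),cv2.minEnclosingCircle(c))
x,y=proj(d,[w(-14,-14,96)])[0].astype(int);print(x,y);print(cv2.cvtColor(d["pixels"],cv2.COLOR_BGR2GRAY)[y-24:y+25:3,x-24:x+26:3])
E
```

```text
[550.77136155 198.28119061 216.6982452 ] [-0.92526742 -0.49011796 -1.06340056] 0.38057112262605275
B [264.1 108.7] ((261.5, 111.5), (25.0, 21.0), 90.0) [[495.6 276.1  89. ]] [494.60440000000006, 278.35519999999997, 89] ((264.0, 111.5), 13.463011741638184)
A [332.1 171.7] ((333.2771911621094, 174.55838012695312), (29.407995223999023, 22.81566047668457), 11.888657569885254) [[582.3 256.6  89. ]] [580.2956, 256.0448, 89] ((334.12274169921875, 172.11190795898438), 15.163665771484375)
S [280.  149.5] ((277.29998779296875, 150.89999389648438), (20.124608993530273, 21.0190372467041), 26.56505012512207) [[522.3 250.9  96. ]] [524.4188, 252.2928, 96] ((277.3140563964844, 149.82662963867188), 11.65460205078125)
279 149
[[164 165 166 147 222 182 167 152 136 131 130 132 132 124  73 164 169]
 [139 161 167 163 167 168 167 153 191 235 172 132 132  96 124 171 169]
 [130 126 129 161 164 167 168 166 165 161 205 234 168  71 157 167 165]
 [129 129 131 154 165 165 165 167 166 167 166 160 161 109 166 163 161]
 [133 133 133 160 166 161 114 150 163 163 164 163 163 160 163 166 166]
 [133 132 146 164 163 141 129 166 152 145 162 162 164 163 164 165 164]
 [235 187 161 161 162 155 229 222 233 228 142 129 161 162 166 163 163]
 [ 97 157 161 161 159 225 231 230 232 231 226  95 160 163 163 161 161]
 [103 152 163 162 159 229 229 228 230 229 230 162 162 161 148 120 148]
 [160 156 159 153 160 227 227 228 228 228 226 166 161 159 131 131 129]
 [153 157 158 152 130 224 226 226 227 225 225 168 161 153 131 131 131]
 [126 134 148 158 134 174 224 225 225 226 189 158 161 135 129 128 129]
 [129 126 128 128 138 101 123 180 191 122 155 160 152 222 187 131 128]
 [145 141 128 126 132 129 126 135 156 154 157 157 130  84 142 222 168]
 [233 232 228 162 125 128 126 127 133 153 154 156 148 119  88  81  90]
 [233 233 234 233 229 161 130 130 129 128 128 145 156 153 151 128  90]
 [232 232 233 234 233 234 229 156 130 129 129 128 130 138 153 157 152]]
```

Request:
step_arm([
  {"tx":-20,"ty":-20,"tz":-20,"roll":0},
  {"tx":-40,"ty":-50,"tz":-30,"roll":0},
  {"tx":-60,"ty":-80,"tz":-30,"roll":0},
  {"tx":-60,"ty":-80,"tz":-30,"roll":0},
  {"tx":-60,"ty":-80,"tz":-30,"roll":0},
  {"tx":-60,"ty":-80,"tz":-30,"roll":0},
])

```text
t: 23.88
eef_pos: [506.4, 109.6, 245.0]
tcp_rot: [-3.141, -0.0, 2.043]
ft_force: [0.5, -0.2, -0.4]
opening: 0.381
grip_force: 0.0
```

```bash
python3 - <<'E'
from h import *
import pickle
d1=pickle.load(open("v11.pkl","rb"))["wrist"]
d=optics.read_camera("wrist");sc=optics.read_camera("scene");print(env.state()["eef_pos"])
w=lambda a,b,z:[537.45+.9978*a-.067*b,267.2+.067*a+.9978*b,z]
for nm,a,b,z in(("B",-42,14,89),("A",42,-14,89),("S",-14,-14,96)):
    o=[]
    for c,r in((d1,12),(d,12),(sc,6)):
        q=proj(c,[w(a,b,z)])[0];n=near(c["pixels"],near(c["pixels"],q,r,195),r,195);o.append((c,n));print(nm,q.round(1),np.round(n,1))
    print(tri(o[:2]),tri(o))
E
```

```text
[506.61216547 109.92480066 244.91778533]
B [264.1 108.7] [261.4 110.1]
B [347.8  45.9] [345.5  47.3]
B [375.3 167.3] [372.3 167. ]
(array([493.05910736, 276.03970812,  89.97322964]), [0.1, 0.1]) (array([491.58959999, 274.97840052,  89.58446863]), [1.8, 1.9, 3.6])
A [332.1 171.7] [330.2 172.3]
A [409.1 110.3] [407.4 111.3]
A [394.8 189.4] [393.6 190.2]
(array([579.20410584, 254.56954396,  88.8125711 ]), [0.2, 0.2]) (array([579.50172553, 254.41578048,  86.42626117]), [0.1, 0.9, 1.0])
S [280.  149.5] [277.5 150.9]
S [362.   86.1] [359.8  88. ]
S [377.9 176.2] [376.4 177. ]
(array([523.17026884, 249.9735165 ,  95.82356312]), [0.2, 0.2]) (array([523.02916297, 249.80457782,  93.7589336 ]), [0.1, 0.8, 0.9])
```

```bash
python3 -c "
from cell import env
print(env.job_done())"
```

```text
the job is handed in; nothing more can be done
None
```

I handed the job in with the screw-capped tube seated in a free well of the rack on the foam (cap top measured at 95.8 mm; 96 expected) and the lid last seen fully open; the balance tube was not touched; I went over the picture limit, viewing 11 instead of 10, and the hand-in returned no verdict.

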